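# Fasten the hasp of the gauge block case

## Robot

A 6-joint arm with a two-finger parallel gripper is mounted at the origin on the work surface. World frame = base frame: x ahead of the robot, y to its left, z up, the work surface at z = 0. Lengths are in mm, angles in degrees, forces in N, time in s.
With the tool pointing down it reaches from about 350 to 850 mm from the base axis. Payload 8.1 kg.
Tool frame: the origin (TCP) lies at the very end of the fingers, on their centre line; the grasp point (between the pads) lies 19 mm behind it (r.grip_depth is the distance from the TCP to the grasp point, in mm); y points along the fingers, z is the direction in which the jaws open and shut, and the axes are right-handed (so a half turn about y gives the same grasp; the last joint's range is limited). The gripper opens to 85 mm and grips with 20 to 120 N. Pads are 22 mm wide; open, the fingers measure 114 mm over their backs; the gripper's body (76 mm by 85 mm) begins 54 mm behind the grasp point. The pads swing forward as they close: fully open they stand 13 mm farther back than shut.
Start: joints at [-80.122, 7.471, 85.268, -0, 87.261, -4.893], TCP at [152.993, -580.171, 231.292] pointing down, gripper open.
Joint ranges: [-169.43, 169.43], [-51.17, 129.36], [1.28, 143.12], [-76.62, 256.62], [0, 156.53], [-152.29, 152.29]. Speed limits (degrees/s): [136.94, 136.94, 159.86, 180, 180, 180].

## Interface

Orientations are given as [roll, pitch, yaw] about the fixed x, y, z axes, in that order (R = Rz(yaw) Ry(pitch) Rx(roll)).
In Python, from bench import readout, eyes, r gives the robot as it stands. The module is installed in compiled form; this text tells all that it offers.
- The arm moves only by the tool move_arm, never from a script. Its argument "motion" is text: rows parted by semicolons, each of 6 numbers parted by spaces: the shift along the world's x, y, z in cm, then the turn, a rotation vector about the world's x, y, z in degrees. A call has 1 to 10 rows; each row is the pose to reach, as a shift and turn from the pose commanded when the call began; what a row does not reach only later rows make up. A row lasts 1/12 s, in which the tool goes at most 41.7 mm and 7.16 degrees, less where a joint would pass 70% of its speed; a pose out of reach is approached as far as the arm can. A call with a gripper value outside its range is refused whole. "fingers" is the finger opening in cm, from 0 to 8.54, set as the call begins (left out, the last holds). The fingers move at their own pace and stop on an object; "squeeze" is the grip in N (left out, the last holds). Time passes only in rows, so rows that repeat a pose let the fingers close. It gives the time, the measured TCP pose, the force and the opening at its end, in the units of the state.
- readout.sense(): the state, without advancing time (a new reading comes with each control period).
- eyes.snapshot(name): name is "scene" or "top"; returns a dict with "image" (480x640x3 uint8, blue, green, red), "fx", "fy", "cx", "cy" (pixels), "dist_coeffs" ([k1, k2, p1, p2, k3] as OpenCV has them; the pictures are not rectified), "world_to_cam" (4x4, takes a point from world to camera coordinates). Camera axes: x right, y down, z forward; pixel columns grow to the right and rows downward; lengths in mm; the calibration is good to about 2 mm. A picture is of the moment at which its call begins. There is no depth.
- r.hand_in(): hands the job in, once; it reports no verdict.
The state is a dict: "time": time; "joint_pos": joint angles; "qd": joint speeds; "joint_efforts": joint torques, N m; "tool_pos": TCP position; "tcp_rot": TCP orientation; "ft_force": force on the tool from outside, world axes, zero at the start; "wrist_torque": the same for the moment, N m; "finger_gap": finger opening in mm.
Only numpy, scipy, OpenCV 4.12 (cv2) and the standard library are available. Lean on these libraries where they do the work, as an engineer would, in place of code of your own. Each camera call takes 0.05 s, during which the arm holds its last target. There are 200 camera calls.

## Task

Both wooden gauge block cases are shut, but their steel hasps stand open. Fasten the longer case: swing its hasp forward over the staple until it lies flat on the case's front rim, lid still shut. The shorter case is still in use: leave its hasp standing as it is.

Things in the scene. Friction and masses are not known exactly. Their poses are not given: they have to be found in the camera images.
- long_case: The longer of two wooden cases, shut and fixed on the table: 150 mm deep (x), 260 wide (y), 50 high. Origin: centre of its underside; x to its back, z up; its front faces -x. Lid and front rim are flush at z = 50 mm; the lid hinges along the back. Hasp hinge line: along y at x = -20, z = 54 mm, centred on y = 0. Staple on the front rim: x = -55 mm, y = 0, 14 mm wide, 4 thick, top at z = 63.
- hasp (a joint): Angle (rad) of the long case's hasp: 0 = lying flat forward, its slot over the staple, 1.57 = upright, 2.6 = fully back over the lid. It starts at 1.75 to 2.35. Its hinge is slightly stiff: the hasp stays where it is left and yields to about 1 N at its tip.
- hasp_tip (a point): Middle of the free end of the long case's hasp: a steel strap 70 mm from hinge to tip, 34 wide, 3 thick, a 12 x 16 mm slot half-way along. Lying flat, this point is at x = -90, z = 54 mm of the case, 15 mm beyond its front edge. The last 27 mm of the strap are clear of the staple and can be pressed down.
- short_hasp_tip (a point): Middle of the free end of the shorter case's hasp, a like strap 55 mm long and 28 wide that also stands open, leaning back. The shorter case is 110 mm deep, 140 wide and 40 high; leave it alone.

How it is judged:
By the outcome, as a careful person would: the job done as asked, in the order asked, and still so for the second after the job is handed in, with the robot touching nothing.
It also fails if it takes over 32 s, if anything falls off the work surface, if the arm or the gripper's body presses on something with over 40 N, if the wrist force passes 120 N, or if a joint passes its speed limit or range.

## Working session

There is one attempt and no reset: what is moved stays moved. The work goes in short steps, Python scripts to look and compute and a tool call to move; the robot and the scene stay as the last step left them, time stands still between calls to the robot, and variables do not carry over. Pictures are saved under pics/ and viewed, about 8 in all and at most 12, crops included, and the job is handed in when it is done.

Besides the shell and the picture viewer there is one more tool, called after "Call:" as name(argument=value, ...) on one line, values as JSON. move_arm: Moves the arm, as the interface text tells. Its arguments: {"type":"object","properties":{"motion":{"type":"string"},"fingers":{"type":"number"},"squeeze":{"type":"number"}},"required":["motion"]}

```bash
mkdir -p pics
python3 - <<'E'
from bench import readout, eyes, r
import cv2
for n in("scene","top"):
    s=eyes.snapshot(n); cv2.imwrite(f"pics/{n}0.png",s["image"]); print(n,s["fx"],s["fy"],s["cx"],s["cy"],s["dist_coeffs"],s["world_to_cam"])
print(readout.sense())
E
```

```text
scene 479.3932914007855 479.3932914007855 316.94695075693426 238.20741948663866 [-0.10927905  0.          0.          0.          0.        ] [[ 8.65374018e-01  5.01126132e-01  6.39259687e-04 -4.63033861e+02]
 [ 4.19642940e-01 -7.23965624e-01 -5.47515824e-01 -2.02626458e+02]
 [-2.73911685e-01  4.74074230e-01 -8.36795085e-01  8.67153364e+02]
 [ 0.00000000e+00  0.00000000e+00  0.00000000e+00  1.00000000e+00]]
top 470.0131796267174 470.0131796267174 319.59783974725684 241.9040241761577 [0.01870252 0.         0.         0.         0.        ] [[ 1.40239445e-03 -9.99553385e-01  2.98506789e-02 -2.24352732e+01]
 [-9.89053575e-01 -5.79090857e-03 -1.47443180e-01  5.42167677e+02]
 [ 1.47550192e-01 -2.93171472e-02 -9.88619970e-01  6.80427107e+02]
 [ 0.00000000e+00  0.00000000e+00  0.00000000e+00  1.00000000e+00]]
{'time': 0.1, 'joint_pos': array([-8.01225637e+01,  7.51086443e+00,  8.53227355e+01, -1.09691530e-03,
        8.72612372e+01, -4.89145688e+00]), 'qd': array([ 0.01243966, -0.18850522, -0.03302304,  0.03511912,  0.04390521,
        0.16495615]), 'joint_efforts': array([ 1.02855021e-03, -5.70949244e+01, -5.01946700e+01, -2.08697179e-04,
        8.13142397e-03,  1.02311418e-05]), 'tool_pos': array([ 152.89930054, -579.6851011 ,  230.35137242]), 'tcp_rot': array([-9.00945852e+01,  6.99501946e-03, -1.65231059e+02]), 'ft_force': array([ 0.08783428, -0.08348883, -0.19753066]), 'wrist_torque': array([-0.04585332, -0.00499361,  0.02125381]), 'finger_gap': 85.63867082296858}
```

View pics/top0.png

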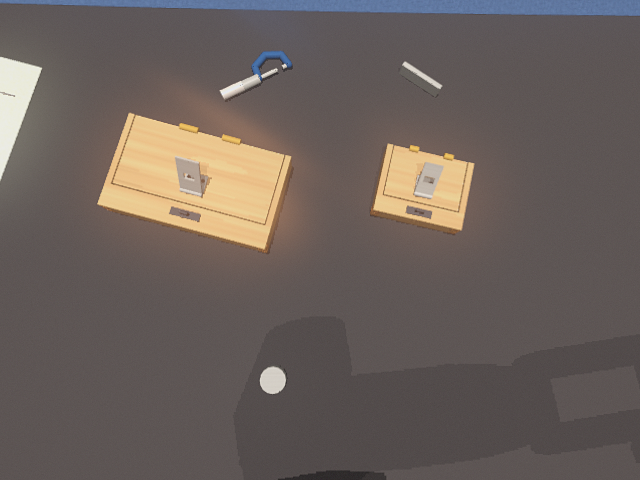

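View pics/scene0.png

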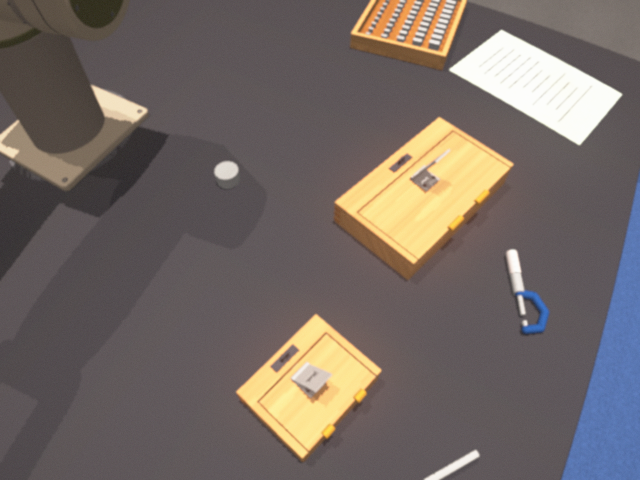

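The top picture shows the long case with top-face corners near (130,115), (291,156), (268,245) and (100,205). Its staple is near (185,214) and its hasp runs from (190,193) to (186,157). The short case is near (423,190).

Run:
```python
import cv2,numpy as np
a=cv2.imread("pics/top0.png")[100:260,90:300]; b=cv2.imread("pics/scene0.png")[110:280,325:520]
cv2.imwrite("pics/c1.png",cv2.resize(a,None,fx=3.8,fy=3.75,interpolation=3)) if 0 else cv2.imwrite("pics/c1.png",cv2.resize(a,None,fx=3.5,fy=3.5,interpolation=cv2.INTER_CUBIC))
cv2.imwrite("pics/c2.png",cv2.resize(b,None,fx=3.5,fy=3.5,interpolation=cv2.INTER_CUBIC))
```

```text
(no output)
```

View pics/c1.png

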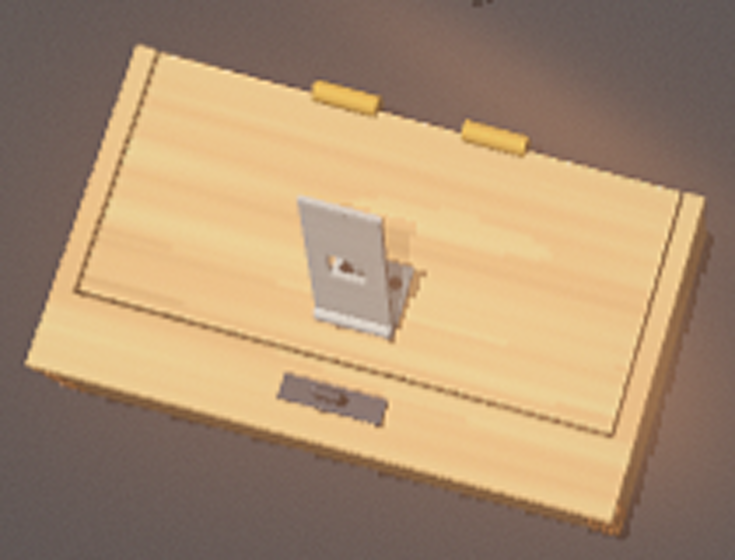

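View pics/c2.png

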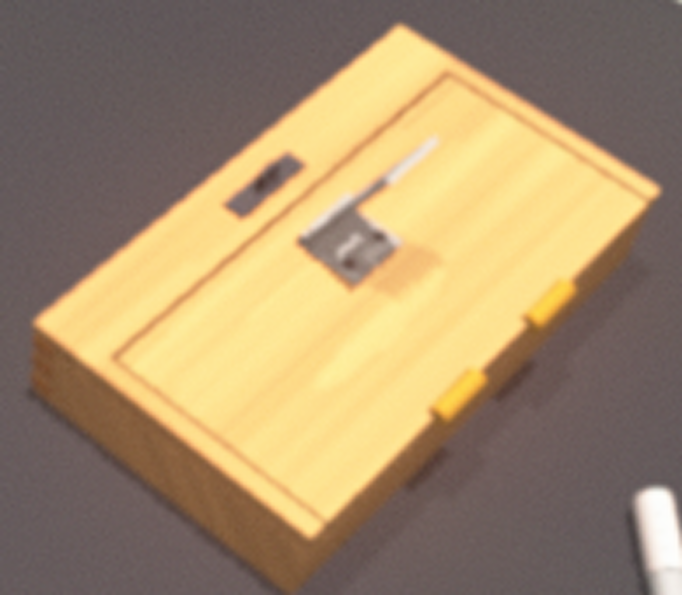

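Crop 1 gives the top-face corners (137,45), (705,197), (613,522), (27,364), and the hasp tip edge from (298,198) to (382,219). Crop 2 gives the same four corners at (660,190), (310,538), (35,325), (400,25), with the tip edge near (435,140). I'll fit the case pose and hasp angle to these.

```bash
cat > h.py <<'E'
import numpy as np,cv2
from scipy.optimize import least_squares
def proj(s,P):
    W=s["world_to_cam"];rv,_=cv2.Rodrigues(W[:3,:3].copy())
    K=np.array([[s["fx"],0,s["cx"]],[0,s["fy"],s["cy"]],[0,0,1.]])
    return cv2.projectPoints(np.asarray(P,float),rv,W[:3,3],K,np.array(s["dist_coeffs"]))[0][:,0]
def world(p,L):
    c,s=np.cos(p[2]),np.sin(p[2]);L=np.asarray(L,float)
    return L@np.array([[c,s,0],[-s,c,0],[0,0,1]])+[p[0],p[1],0]
def strap(a,l,y): return [-20-l*np.cos(a),y,54+l*np.sin(a)]
E
python3 - <<'E'
from h import *
from bench import eyes
S={n:eyes.snapshot(n) for n in("scene","top")}
C=[[75,130,50],[75,-130,50],[-75,-130,50],[-75,130,50]]
T=np.array([[137,45],[705,197],[613,522],[27,364]])/3.5+[90,100]
Q=np.array([[660,190],[310,538],[35,325],[400,25]])/3.5+[325,110]
for use in("t","s","ts"):
    f=lambda p:np.concatenate([(proj(S[k],world(p,C))-m).ravel() for c,k,m in(("t","top",T),("s","scene",Q)) if c in use])
    o=least_squares(f,[560,200,-.25]);print(use,o.x,np.degrees(o.x[2]),np.abs(o.fun).max())
p=o.x
tt=np.array([[298,198],[382,219]])/3.5+[90,100]
for k,m in(("top",tt),("scene",np.array([[435,140],[360,205]])/3.5+[325,110])):
  for a in np.arange(1.6,2.4,.1): print(k,round(a,2),(proj(S[k],world(p,[strap(a,70,17),strap(a,70,-17)]))-m).round(1).tolist())
for n,L in(("hinge",[-20,0,54]),("staple",[-55,0,63]),("flat tip",[-90,0,54])): print(n,world(p,[L]))
E
```

```text
t [ 6.35548255e+02  1.68705144e+02 -2.58551368e-01] -14.81390216166772 0.3052090666667766
s [ 6.34853983e+02  1.69132655e+02 -2.58269583e-01] -14.797757081737055 0.5896837675497011
ts [ 6.35208402e+02  1.68842619e+02 -2.58549372e-01] -14.813787827311645 0.596056959812131
top 1.6 [[-7.4, 17.6], [-7.4, 18.0]]
top 1.7 [[-5.8, 13.0], [-5.8, 13.4]]
top 1.8 [[-4.0, 8.6], [-4.1, 9.0]]
top 1.9 [[-2.1, 4.5], [-2.3, 4.9]]
top 2.0 [[-0.2, 0.7], [-0.5, 1.1]]
top 2.1 [[1.8, -2.6], [1.3, -2.3]]
top 2.2 [[3.8, -5.6], [3.2, -5.3]]
top 2.3 [[5.8, -8.1], [5.0, -7.9]]
scene 1.6 [[-14.0, -13.6], [-6.9, -20.2]]
scene 1.7 [[-10.2, -10.9], [-3.1, -17.4]]
scene 1.8 [[-6.5, -7.8], [0.6, -14.2]]
scene 1.9 [[-3.0, -4.4], [4.2, -10.7]]
scene 2.0 [[0.2, -0.8], [7.5, -7.0]]
scene 2.1 [[3.2, 3.1], [10.6, -3.1]]
scene 2.2 [[5.9, 7.1], [13.4, 1.0]]
scene 2.3 [[8.3, 11.2], [15.8, 5.2]]
hinge [[615.87316466 173.95618687  54.        ]]
staple [[582.03649853 182.90493122  63.        ]]
flat tip [[548.1998324  191.85367556  54.        ]]
```

Both views agree to under 1 px: the case is at (635, 169) with yaw -14.8°, and the hasp is at about 2.0 rad. I'll shut the fingers and travel to a point behind the hasp, turning -30° to align with the case.

Call:
move_arm(motion="1 1.5 0 0 0 -2; 3 4.5 0 0 0 -5; 5 7.5 0 0 0 -9; 7 10.5 0 0 0 -13; 9 13.5 0 0 0 -17; 11 16.5 0 0 0 -21; 13 19.5 0 0 0 -25; 15 22.5 0 0 0 -28; 17 25 0 0 0 -30; 19 28 0 0 0 -30", fingers=0)

```text
time: 1.03
tool_pos: [343.6, -299.0, 231.3]
tcp_rot: [-90.0, 0.0, 164.6]
ft_force: [1.1, 0.2, 0.4]
finger_gap: -0.1
```

Call:
move_arm(motion="2 3 0 0 0 0; 4 6 0 0 0 0; 6 9 0 0 0 0; 8 12 0 0 0 0; 10 15 0 0 0 0; 12 17.5 0 0 0 0; 14 20 0 0 0 0; 16 22.5 0 0 0 0; 18 25 0 0 0 0; 20 28 0 0 0 0")

```text
time: 1.87
tool_pos: [543.7, -19.2, 231.1]
tcp_rot: [-90.0, 0.0, 164.8]
ft_force: [1.4, -0.9, 0.1]
finger_gap: -0.0
```

Call:
move_arm(motion="2 3 0 0 0 0; 4 6 0 0 0 0; 6.5 9 0 0 0 0; 9 12 0 0 0 0; 11 15 0 0 0 0; 12.5 17 0 0 0 0; 13 17.8 -1 0 0 0; 13 17.8 -4 0 0 0; 13 17.8 -7 0 0 0; 13 17.8 -7 0 0 0")

```text
time: 2.7
tool_pos: [668.5, 156.9, 152.4]
tcp_rot: [-89.7, -0.6, 164.8]
ft_force: [-1.6, -0.5, -1.9]
finger_gap: 0.3
```

Run:
```python
from h import *
from bench import eyes,readout
for n,(y,x,f) in {"scene":(60,330,3.5),"top":(80,80,3.5)}.items():
    s=eyes.snapshot(n);cv2.imwrite(f"pics/{n}1.png",s["image"])
    if n=="scene": a=s["image"][y:y+170,x:x+200]
    else: b=s["image"][y:y+170,x:x+200]
cv2.imwrite("pics/c3.png",cv2.resize(np.hstack([a,b]),None,fx=2,fy=2,interpolation=cv2.INTER_CUBIC))
print(readout.sense()["tool_pos"])
p=[635.2,168.85,-.25855]
rows=[]
for a in np.arange(2.0,-.01,-.1):
    l=50+17*(2-a)/2
    rows.append([-20-l*np.cos(a)+1.5*np.sin(a)+11,0,54+l*np.sin(a)+1.5*np.cos(a)])
w=world(p,[[40,0,100]]+rows)
for a,q in zip(["st"]+list(np.arange(2.0,-.01,-.1).round(1)),w): print(a,q.round(1),((q-w[0])/10).round(2))
```

```text
[671.27869009 157.02547607 159.26011307]
st [673.9 158.6 100. ] [0. 0. 0.]
2.0 [647.9 165.5  98.8] [-2.59  0.69 -0.12]
1.9 [643.8 166.6 101.6] [-3.01  0.8   0.16]
1.8 [639.3 167.8 104. ] [-3.46  0.92  0.4 ]
1.7 [634.5 169.  105.9] [-3.94  1.04  0.59]
1.6 [629.5 170.4 107.3] [-4.44  1.17  0.73]
1.5 [624.2 171.7 108.2] [-4.96  1.31  0.82]
1.4 [618.9 173.2 108.6] [-5.5   1.45  0.86]
1.3 [613.4 174.6 108.3] [-6.04  1.6   0.83]
1.2 [608.  176.1 107.5] [-6.59  1.74  0.75]
1.1 [602.5 177.5 106.1] [-7.14  1.89  0.61]
1.0 [597.2 178.9 104. ] [-7.67  2.03  0.4 ]
0.9 [592.  180.3 101.4] [-8.19  2.17  0.14]
0.8 [587.  181.6  98.2] [-8.69  2.3  -0.18]
0.7 [582.3 182.8  94.5] [-9.16  2.42 -0.55]
0.6 [577.9 184.   90.2] [-9.59  2.54 -0.98]
0.5 [574.  185.   85.4] [-9.99  2.64 -1.46]
0.4 [570.4 186.   80.1] [-10.34   2.74  -1.99]
0.3 [567.4 186.8  74.5] [-10.65   2.82  -2.55]
0.2 [564.9 187.4  68.4] [-10.9    2.88  -3.16]
0.1 [563.  187.9  62.1] [-11.09   2.93  -3.79]
-0.0 [561.7 188.3  55.5] [-11.21   2.97  -4.45]
```

View pics/c3.png

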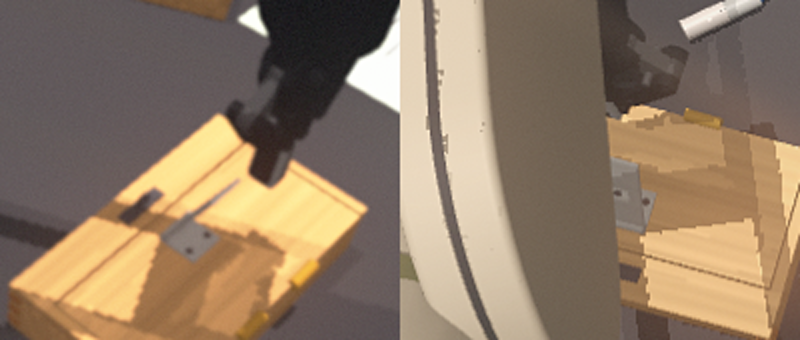

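The scene crop shows the shut fingers above the lid behind the hasp, with the hasp still standing. Next I descend to z≈100 behind it.

Call:
move_arm(motion="0 0 -1 0 0 0; 0 0 -2.5 0 0 0; 0 0 -4 0 0 0; 0 0 -5.5 0 0 0; 0 0 -6.1 0 0 0; 0 0 -6.1 0 0 0; 0 0 -6.1 0 0 0; 0 0 -6.1 0 0 0")

```text
time: 3.47
tool_pos: [673.5, 157.9, 101.0]
tcp_rot: [-90.0, 0.0, 164.8]
ft_force: [0.8, 0.5, 0.5]
finger_gap: 0.4
```

Call:
move_arm(motion="-1.3 0.35 0 0 0 0; -2.6 0.7 0 0 0 0; -3.0 0.8 0.15 0 0 0; -3.5 0.9 0.4 0 0 0; -3.9 1.0 0.6 0 0 0; -4.4 1.2 0.7 0 0 0; -5.0 1.3 0.8 0 0 0; -5.5 1.45 0.85 0 0 0; -6.0 1.6 0.8 0 0 0; -6.6 1.75 0.75 0 0 0")

```text
time: 4.3
tool_pos: [606.6, 175.4, 107.8]
tcp_rot: [-90.0, 0.0, 164.8]
ft_force: [0.7, -0.2, -0.3]
finger_gap: 0.2
```

Run:
```python
from h import *
from bench import eyes
a=eyes.snapshot("scene")["image"][60:230,330:530]
b=eyes.snapshot("top")["image"][80:250,80:280]
cv2.imwrite("pics/c4.png",cv2.resize(np.hstack([a,b]),None,fx=2,fy=2,interpolation=cv2.INTER_CUBIC))
```

```text
(no output)
```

View pics/c4.png

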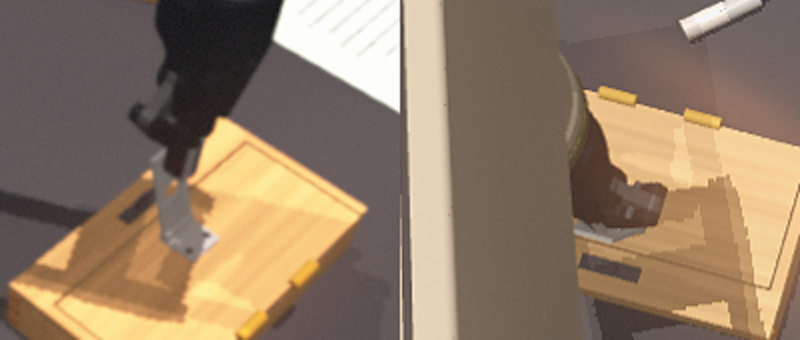

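The hasp is now past upright and leaning on the front of the finger. I'll continue along the arc.

Call:
move_arm(motion="-0.5 0.15 -0.15 0 0 0; -1.1 0.3 -0.35 0 0 0; -1.6 0.4 -0.6 0 0 0; -2.1 0.55 -0.9 0 0 0; -2.55 0.65 -1.3 0 0 0; -3.0 0.8 -1.7 0 0 0; -3.4 0.9 -2.2 0 0 0; -3.75 1.0 -2.7 0 0 0; -4.05 1.05 -3.3 0 0 0; -4.3 1.15 -3.9 0 0 0")

```text
time: 5.23
tool_pos: [563.6, 186.9, 68.2]
tcp_rot: [-90.0, -0.0, 164.8]
ft_force: [1.0, -0.4, 0.1]
finger_gap: -0.2
```

Call:
move_arm(motion="-0.2 0.05 -0.6 0 0 0; -0.3 0.05 -0.9 0 0 0; -0.3 0.05 -1.2 0 0 0; -0.3 0.05 -1.3 0 0 0; -0.3 0.05 -1.35 0 0 0; -0.3 0.05 -1.35 0 0 0")

```text
time: 5.73
tool_pos: [561.1, 187.3, 55.5]
tcp_rot: [-90.0, -0.0, 164.8]
ft_force: [-0.9, 0.1, 0.7]
finger_gap: 0.3
```

Run:
```python
from h import *
from bench import eyes,readout
a=eyes.snapshot("scene")["image"][60:230,330:530]
cv2.imwrite("pics/c5.png",cv2.resize(a,None,fx=3.5,fy=3.5,interpolation=cv2.INTER_CUBIC))
s=readout.sense();print(s["tool_pos"],s["ft_force"])
```

```text
[561.30050472 187.33959072  55.537951  ] [0.44663522 0.24019785 0.55027333]
```

View pics/c5.png

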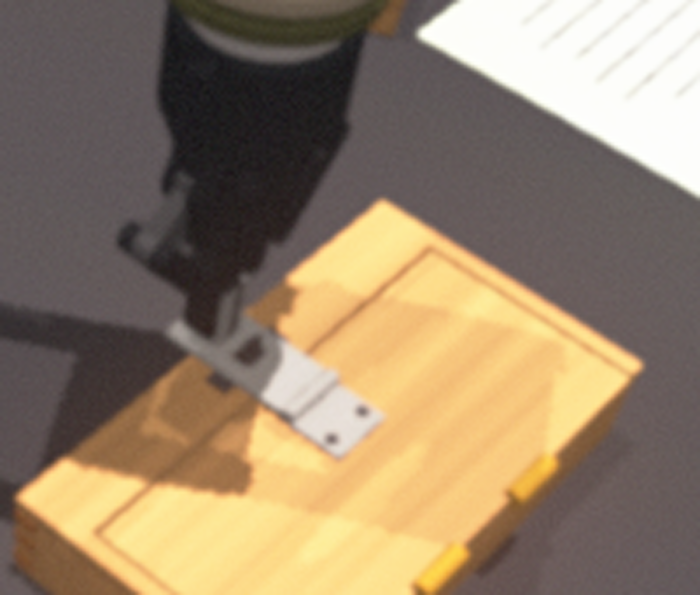

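The hasp is almost flat, with no contact force yet. I'll press down gently.

Call:
move_arm(motion="0 0 -0.05 0 0 0; 0 0 -0.1 0 0 0; 0 0 -0.15 0 0 0; 0 0 -0.2 0 0 0; 0 0 -0.2 0 0 0")

```text
time: 6.2
tool_pos: [561.5, 187.5, 54.9]
tcp_rot: [-90.0, 0.0, 164.8]
ft_force: [-6.5, -0.3, 13.6]
finger_gap: 0.1
```

The strap is seated: 13.6 N, with the TCP at strap-top height. I'll lift straight up and back away for a look.

Call:
move_arm(motion="0 0 0.5 0 0 0; 0 0 2 0 0 0; 0 0 4 0 0 0; 0 0 7 0 0 0; 0 0 10 0 0 0; 0 -4 12 0 0 0; 0 -8 13 0 0 0; 0 -12 13 0 0 0; 0 -16 13 0 0 0; 0 -20 13 0 0 0")

```text
time: 7.03
tool_pos: [561.2, -14.6, 184.0]
tcp_rot: [-90.0, 0.1, 164.8]
ft_force: [0.0, 0.8, -0.7]
finger_gap: -0.2
```

Call:
move_arm(motion="-1 -3 0 0 0 0; -3 -6 0 0 0 0; -5 -9 0 0 0 0; -7 -12 0 0 0 0; -9 -15 0 0 0 0; -10 -18 0 0 0 0; -10 -20 0 0 0 0; -10 -20 0 0 0 0; -10 -20 0 0 0 0")

```text
time: 7.78
tool_pos: [460.8, -213.7, 183.4]
tcp_rot: [-90.0, 0.0, 164.6]
ft_force: [-0.8, 0.1, 0.1]
finger_gap: -0.3
```

Run:
```python
from h import *
from bench import eyes
p=[635.2,168.85,-.25855]
S={n:eyes.snapshot(n) for n in("scene","top")}
a=S["scene"]["image"][90:290,320:520]; b=S["top"]["image"][90:290,90:290]
cv2.imwrite("pics/c6.png",cv2.resize(np.hstack([a,b]),None,fx=2,fy=2,interpolation=cv2.INTER_CUBIC))
cv2.imwrite("pics/short.png",np.hstack([cv2.imread("pics/top0.png")[130:240,360:490],S["top"]["image"][130:240,360:490]]).repeat(3,0).repeat(3,1))
for k,o,dx in(("scene",(320,90),0),("top",(90,90),200)):
  for a in(0,.1,.2): print(k,a,((proj(S[k],world(p,[strap(a,70,17),strap(a,70,-17)]))-o+[dx,0])*2).round().tolist())
```

```text
scene 0 [[142.0, 109.0], [114.0, 131.0]]
scene 0.1 [[143.0, 103.0], [116.0, 125.0]]
scene 0.2 [[145.0, 98.0], [118.0, 120.0]]
top 0 [[553.0, 286.0], [597.0, 298.0]]
top 0.1 [[551.0, 284.0], [595.0, 296.0]]
top 0.2 [[548.0, 281.0], [593.0, 293.0]]
```

View pics/c6.png

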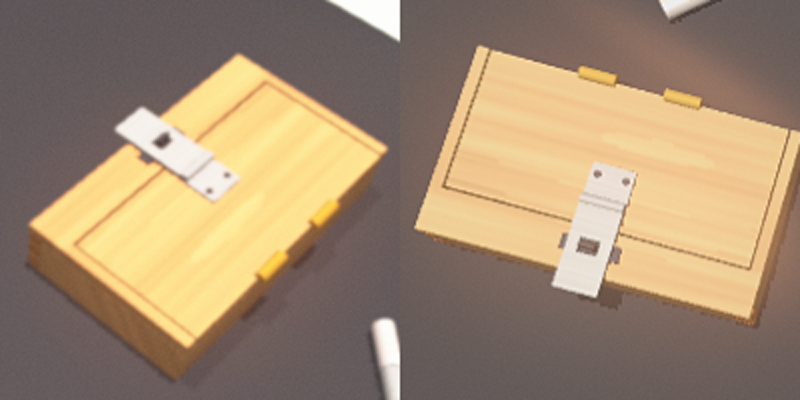

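View pics/short.png

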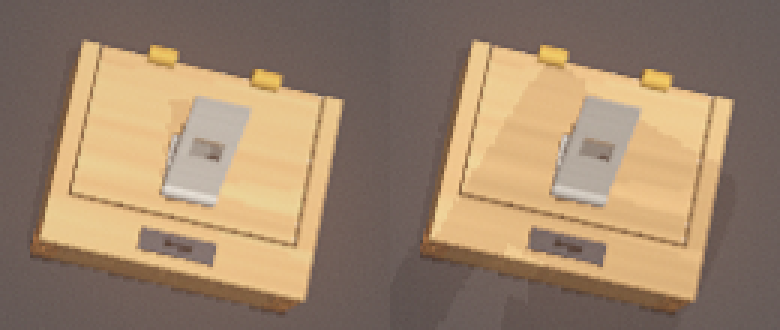

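The hasp tip corners are at (143,108) and (115,130) in the scene half, and (553,286) and (597,297) in the top half. These match the angle-0 prediction. The short hasp is unchanged and the arm is clear, so I'm handing in.

```bash
python3 -c "
from bench import r
print(r.hand_in())"
```

```text
the job is handed in; nothing more can be done
None
```

The longer case is fastened. I swung its hasp forward from about 2.0 rad with the shut fingertips, pressed it down near the tip with about 14 N, then backed the arm away and handed in at about 8 s.

- **Hasp:** in the last pictures its tip corners sit within 1–2 enlarged pixels of where a flat hasp (angle 0) should appear, in both views. The lid looks shut.
- **Shorter case:** its hasp looks the same before and after in the top view.
- **Forces and contact:** the highest force in the move reports was about 15 N, while pressing. The arm was touching nothing at hand-in.

No checks failed or disagreed; the hand-in itself reported no verdict.

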